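# Stage and light the plaque

### The arm

A 7-joint arm with a two-finger parallel gripper is mounted at the origin on the work surface. World frame = base frame: x ahead of the robot, y to its left, z up, the work surface at z = 0. Lengths are in m, angles in rad, forces in N, time in s.
With the tool pointing down it reaches from about 0.425 to 1.025 m from the base axis. Payload 3.6 kg.
Tool frame: the origin (TCP) lies on the centre line of the jaws, within the pads' length; the fingertips stand 22 mm ahead of it and the grasp point (between the pads) lies 3 mm ahead of it; z points along the fingers, y is the line along which they close (so a half turn about z gives the same grasp; the last joint's range is limited). The gripper opens to 85 mm and grips with 20 to 120 N. Pads are 22 mm wide; open, the fingers measure 114 mm over their backs; the gripper's body (76 mm by 85 mm) begins 54 mm behind the grasp point. The pads swing forward as they close: fully open they stand 13 mm farther back than shut.
Start: joints at [1.212, 0.591, 0.048, 1.609, -0.033, 0.943, -0.034], TCP at [0.19, -0.7, 0.253] pointing down, gripper open.
Joint ranges: [-2.69, 2.69], [-0.47, 2.24], [-1.27, 1.36], [0.19, 2.51], [-1.53, 4.68], [0.08, 2.07], [-3.09, 3.09]. Speed limits (rad/s): [2.57, 2.57, 3.14, 3.14, 3.14, 3.14, 3.14].

### API

Orientations are given as [roll, pitch, yaw] about the fixed x, y, z axes, in that order (R = Rz(yaw) Ry(pitch) Rx(roll)).
In Python, from rig import manip gives the robot as it stands. Calls block until the motion is done:
- manip.reach(position, orientation): joint-space move of the TCP to a pose.
- manip.servo_line(position, speed=0.15, frame=None): straight line of the TCP; frame=None keeps the orientation; speed is the mean speed in m/s.
- manip.set_joints(angles): joint-space move.
- manip.grip(opening, grasp_force=None): finger opening in m; grasp_force is the grip in N (None keeps the last); returns when the fingers have stopped.
- manip.hold(seconds).
- manip.ik(position, orientation): joint angles nearest the present ones, or None.
- manip.sense(): the state.
- manip.grab_frame(name): name is "side" or "top" or "wrist"; returns (picture, depth): 480x640x3 uint8, red, green, blue; 480x640 float32, m along the optical axis (not along the pixel's ray), 0 where there is no reading.
- manip.get_calibration(name): a dict with "fov_y" (degrees; the focal length in pixels is half the picture's height over the tangent of half this angle, whatever the lens; pixels are square), "cx", "cy" (the principal point, pixels), "distortion" ([k1, k2, p1, p2, k3] as OpenCV has them; the pictures are not rectified), "rvec" (rotation vector, rad) and "tvec" (3), from world to camera coordinates, as OpenCV has them. Camera axes: x right, y down, z forward; pixel columns grow to the right and rows downward; lengths in m; the calibration is good to about 2 mm. A picture is of the moment at which its call begins: read the wrist's pose just before it. get_calibration takes no time and is no camera call; for the wrist camera it gives the pose at the moment of the call.
A pose or a line that the arm cannot do raises manip.IKError and nothing moves.
- manip.finish_job(): hands the job in; it is judged then, once.
Trained networks look in the newest picture that a camera, given by its name, has taken for a name from the list of things; names that differ only in an ending like _2 or _b are one class to them, and where a whole thing is asked for, a point or a joint stands for the part that bears it (a point fixed in the world has none). Each returns a list of dicts, best first, with "p" (0 to 1); they miss things now and then, are a little off and sometimes report something else, mostly with a low value. They report only what shows in the picture. A call takes as long as a camera call. They do not tell look-alikes from the thing itself.
- manip.find_in(camera, target): "bbox" ([left, top, right, bottom] as shares, 0 to 1, of the picture: columns of its width, rows of its height, round what is visible of it).
- manip.tip_of(camera, target): "position" ([column, row] as shares, 0 to 1, of the picture: columns of its width, rows of its height: a listed point, or the origin of a listed thing).
The state is a dict: "time": time; "joints": joint angles; "qvel": joint speeds; "joint_efforts": joint torques, N m; "position": TCP position; "tool_rot": TCP orientation; "contact_force": force on the tool from outside, world axes, zero at the start; "ft_torque": the same for the moment, N m; "gripper_width": finger opening in m; "gripper_force": force on a finger pad.
Only numpy, scipy, OpenCV 4.12 (cv2) and the standard library are available. Lean on these libraries where they do the work, as an engineer would, in place of code of your own. Each camera call takes 0.05 s, during which the arm holds its last target. There are 200 camera calls.

### The job

Take the embossed plaque off its leaning easel and stand it upright on its thin bottom edge, squarely in the middle of the low wooden plinth, with the metal face towards the lamp, setting it down without dropping it. Then swivel and tilt the lamp head so that it points at the middle of the plaque. Leave the other things on the table where they are.

Things in the scene. Friction and masses are not known exactly. Their poses are not given: they have to be found in the camera images.
- plaque: Loose wooden board 18 mm thick (x), 110 wide (y), 120 tall (z), 0.3 kg, a thin embossed metal panel on its front. Origin: centre of its bottom thin edge; +x out of the metal front, +z up the board. At the start it leans back 35 degrees from vertical in the easel, whose back reaches 65 mm up the board: the upper 55 mm is free front and back.
- plaque_mid (a point): Middle of the plaque's front face (60 mm up, 9 mm in front of the plaque's origin); axes as the plaque.
- easel: Fixed dark wooden easel, 130 x 90 mm base plate, that holds the plaque at the start. Origin: under its middle, at table height; +x is the side it faces. A ledge 30 mm up with a 9 mm lip in front holds the plaque's bottom edge, so the plaque leaves along its own +z.
- plinth: Fixed low block of pale wood, 90 mm (x) by 135 mm (y), 20 mm high. Origin: centre of its underside. Its +x side faces roughly to the lamp; the plaque's width goes along its y.
- plinth_top (a point): Centre of the plinth's top face, 20 mm above the table; axes as the plinth.
- lamp: Fixed metal desk lamp: a heavy round base, radius 75 mm, with a column that swivels about the vertical axis through this origin (centre of the base's underside, at table height). Its +x is the beam's heading at swivel 0. The head's horizontal tilt axis crosses the column's axis 220 mm above the table.
- lamp_swivel (a joint): Swivel of the column and head about the vertical, rad, -1.6 to 1.6; positive turns the head to the left (counter-clockwise from above); it stays where it is left (about 0.15 N m of friction).
- lamp_tilt (a joint): Tilt of the head, rad, -0.6 to 0.9; 0 is a level beam, positive points the beam downwards, negative upwards; it stays where it is left (about 0.22 N m of friction).
- lamp_head (a point): Where the tilt axis crosses the column's axis, 220 mm above the table; turns with the head: +x is the beam's axis, out through the middle of the cone-shaped shade (100 mm diameter, its mouth 110 mm from here), +y along the tilt axis.
- lamp_grip (a point): Grip on the black peg at the tail of the head, by which it is moved: 17 mm diameter, 50 mm tall along the head's z, on a rod that sticks out behind. This point is 120 mm behind and 30 mm above point lamp_head, in the head's axes, 16 mm below the peg's top; axes as the head.
- punch_pot: White pot with steel punches standing in it, 68 mm diameter, 130 mm tall; to be left alone. Origin: centre of its underside.
- hammer: Hammer lying flat; to be left alone. Origin: its underside.
- bench_block: Steel block 60 x 60 x 22 mm; to be left alone. Origin: centre of its underside.
- tin: Small tin, 56 mm diameter, 60 mm tall; to be left alone. Origin: centre of its underside.
- gift_box: White card box 130 x 90 x 45 mm; to be left alone. Origin: centre of its underside.
- bottle: Clear bottle, 60 mm diameter, 190 mm tall; to be left alone. Origin: centre of its underside.
- roll: Paper roll, 80 mm diameter, 22 mm tall; to be left alone. Origin: centre of its underside.
Not all that is in view belongs to the job. What is shaped like the plaque but blue or turquoise is not meant.

How it is judged:
On the way, in this order (a step that is already met when the one before it is completed fails the run):
1. the plaque stands upright on the plinth, face to the lamp, released and still (angle between plaque's own z axis and vertical below 0.09 rad and horizontal distance between plaque and plinth_top below 0.025 m and z of plaque in the frame of plinth_top between -0.004 and 0.004 m and angle between the x axis of plaque and the x axis of plinth, either way round below 0.3 rad and x of lamp in the frame of plaque above 0.1 m and contact force between the fingers and plaque below 0.1 N and linear speed of plaque below 0.02 m/s), for 0.3 s.
2. the lamp points at the middle of the plaque and has been let go (y of plaque_mid in the frame of lamp_head between -0.03 and 0.03 m and z of plaque_mid in the frame of lamp_head between -0.03 and 0.03 m and x of plaque_mid in the frame of lamp_head above 0.15 m and contact force between the fingers and lamp below 0.1 N and velocity of joint lamp_swivel between -0.03 and 0.03 rad/s and velocity of joint lamp_tilt between -0.03 and 0.03 rad/s), for 0.3 s.
At the end, for the whole second after the job is handed in: Plaque upright (0.09 rad) on the plinth's top, bottom edge's middle within 25 mm of the plinth's middle, within 0.3 rad of square to it, metal face on the lamp's side, released, still; beam axis within 30 mm sideways and 30 mm up or down of the middle of its face; lamp let go, still (all of step 1 and all of step 2); the robot touches nothing.
It fails at once if another thing on the table moved more than 40 mm (distance of any of punch_pot, hammer, bench_block, tin, gift_box, bottle, roll from where it was at the start of the episode above 0.04 m).
It fails at once if the plaque was dropped: it fell freely, out of the fingers, faster than 0.4 m/s (linear speed of plaque above 0.4 m/s and contact force between the fingers and plaque below 0.05 N).
It also fails if it takes over 54 s, if anything falls off the work surface, if the arm or the gripper's body presses on something with over 40 N, if the wrist force passes 120 N, or if a joint passes its speed limit or range.

## Working session

There is one attempt and no reset: what is moved stays moved. The work goes in short steps, each a Python script; the robot and the scene stay as the last script left them, time stands still between calls to the robot, and variables do not carry over. Pictures are saved under pics/ and viewed, at most 10 in all, crops included, and the job is handed in when it is done.

```bash
mkdir -p pics; ls
cat > h.py <<'E'
import numpy as np, cv2
from rig import manip
from scipy.spatial.transform import Rotation as R
def K(c):
    f=240/np.tan(np.radians(c["fov_y"])/2)
    return np.array([[f,0,c["cx"]],[0,f,c["cy"]],[0,0,1]])
def snap(n,save=None):
    c=manip.get_calibration(n); p,d=manip.grab_frame(n)
    if save: cv2.imwrite("pics/"+save,p[:,:,::-1])
    return c,p,d
def world(c,uv,z):
    """pixels Nx2 + depth N -> world"""
    uv=np.asarray(uv,float).reshape(-1,1,2)
    n=cv2.undistortPoints(uv,K(c),np.array(c["distortion"],float)).reshape(-1,2)
    P=np.c_[n,np.ones(len(n))]*np.asarray(z,float).reshape(-1,1)
    Rm=cv2.Rodrigues(np.array(c["rvec"],float))[0]
    return (P-np.array(c["tvec"],float).ravel())@Rm
def cloud(c,d,box=None):
    v,u=np.nonzero(d>0)
    if box is not None:
        m=(u>=box[0])&(u<=box[2])&(v>=box[1])&(v<=box[3]); u,v=u[m],v[m]
    return world(c,np.c_[u,v],d[v,u]),u,v
def proj(c,P):
    return cv2.projectPoints(np.asarray(P,float).reshape(-1,1,3),np.array(c["rvec"],float),np.array(c["tvec"],float),K(c),np.array(c["distortion"],float))[0].reshape(-1,2)
def rpy(Rm): return R.from_matrix(Rm).as_euler('xyz')
E
python3 - <<'E'
from h import *
for n in("side","top"):
    c,p,d=snap(n,n+"0.png"); print(n,c["fov_y"],np.round(c["tvec"],2).ravel(),d.shape,(d>0).mean())
    np.savez("pics/"+n+"0.npz",p=p,d=d)
    for t in("plaque","easel","plinth","lamp","lamp_head","lamp_grip","plinth_top","plaque_mid"):
        print(t,[(round(r["p"],2),np.round(np.array(r["bbox"])*[640,480,640,480]).astype(int).tolist()) for r in manip.find_in(n,t)][:3],
         [(round(r["p"],2),np.round(np.array(r["position"])*[640,480]).astype(int).tolist()) for r in manip.tip_of(n,t)][:3])
E
```

```text
pics
side 56.49419145960161 [0.38 0.38 1.04] (480, 640) 0.9962565104166666
plaque [(0.92, [289, 201, 326, 253]), (0.87, [272, 370, 333, 435]), (0.67, [435, 258, 489, 296])] [(0.98, [427, 197]), (0.87, [328, 391]), (0.75, [449, 264])]
easel [(0.92, [287, 228, 325, 260])] [(0.63, [299, 246])]
plinth [(0.82, [343, 240, 397, 277])] [(0.58, [371, 258])]
lamp [(0.97, [211, 219, 273, 347]), (0.44, [324, 180, 345, 213])] [(0.92, [244, 323]), (0.7, [232, 438])]
lamp_head [(0.73, [210, 220, 253, 321])] [(0.58, [236, 271])]
lamp_grip [(0.57, [210, 219, 251, 317])] [(0.63, [238, 310]), (0.44, [295, 241])]
plinth_top [(0.64, [347, 241, 395, 278])] [(0.76, [372, 253])]
plaque_mid [(0.94, [267, 370, 337, 434]), (0.77, [429, 257, 489, 299]), (0.77, [395, 173, 435, 199])] [(0.95, [413, 191]), (0.89, [301, 228]), (0.84, [298, 402])]
top 43.751432721029126 [-0.09  0.54  1.75] (480, 640) 0.9961165364583333
plaque [(0.96, [358, 334, 408, 376]), (0.94, [306, 188, 348, 229]), (0.91, [460, 228, 514, 274])] [(0.9, [478, 268]), (0.88, [318, 200]), (0.65, [393, 336])]
easel [(0.69, [300, 184, 350, 234])] [(0.9, [321, 201])]
plinth [(0.91, [331, 246, 369, 297])] [(0.93, [346, 271])]
lamp [(0.93, [171, 171, 247, 251])] [(0.85, [218, 224])]
lamp_head [(0.92, [171, 172, 248, 249])] [(0.74, [206, 214]), (0.51, [282, 250])]
lamp_grip [(0.95, [169, 171, 251, 250]), (0.19, [294, 153, 313, 170])] [(0.7, [172, 248])]
plinth_top [(0.95, [334, 246, 370, 296]), (0.56, [122, 271, 153, 302]), (0.22, [300, 185, 352, 233])] [(0.68, [349, 269])]
plaque_mid [(0.83, [459, 226, 511, 276]), (0.71, [159, 286, 214, 335]), (0.69, [359, 331, 408, 382])] [(0.96, [323, 203]), (0.91, [482, 253]), (0.75, [187, 312])]
```

View pics/side0.png

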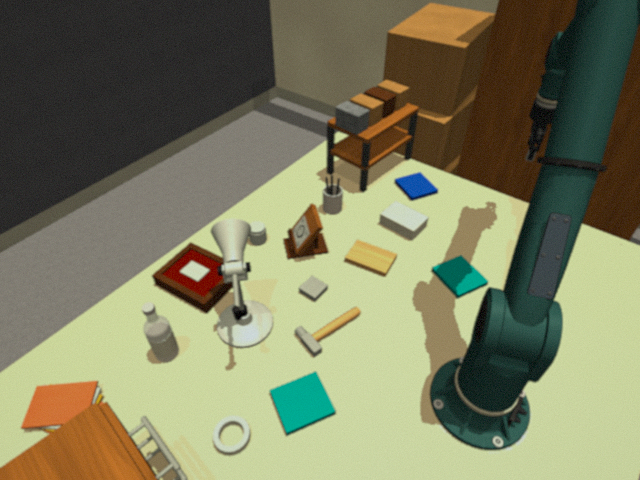

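View pics/top0.png

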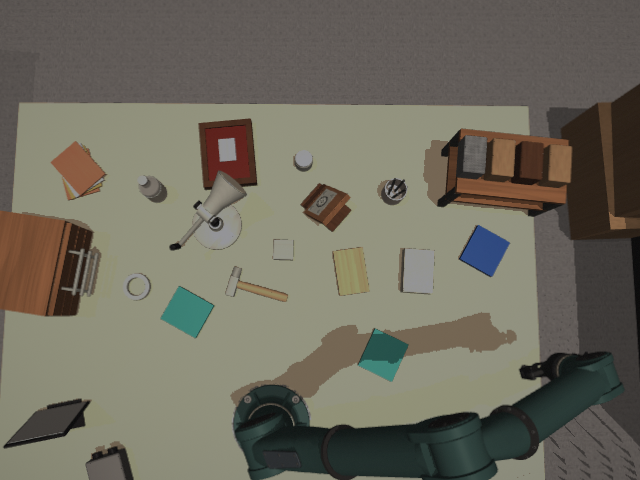

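The plaque I want stands in the dark easel at top (325,203) / side (305,228). These could be mistaken for it: the turquoise boards at top (187,312) and (384,355), and the blue one at (485,250), all lying flat. I'll choose the one in the easel and check it in a close crop while fitting the point clouds.

Run:
```python
from h import *
ims=[];C={}
for n,b in(("side",(275,190,345,265)),("top",(295,175,360,240))):
    c=manip.get_calibration(n); z=np.load(f"pics/{n}0.npz"); p,d=z["p"],z["d"]; C[n]=(c,p,d)
    ims.append(cv2.resize(p[b[1]:b[3],b[0]:b[2],::-1],(380,400),interpolation=cv2.INTER_CUBIC))
cv2.imwrite("pics/crop.png",np.hstack(ims))
def show(l,P): print(l,len(P),np.round(P.mean(0),3),"min",np.round(P.min(0),3),"max",np.round(P.max(0),3))
# plinth
for n,b in(("top",(325,240,375,302)),("side",(338,235,402,282))):
    c,p,d=C[n]; P,u,v=cloud(c,d,b); Q=P[(P[:,2]>.012)&(P[:,2]<.03)]
    show("plinth "+n,Q); r=cv2.minAreaRect(Q[:,:2].astype(np.float32)); print(r)
c,p,d=C["top"]; P,_,_=cloud(c,d,(100,400,200,479)); 
# lamp base
P,u,v=cloud(c,d,(160,165,260,260))
for lo,hi in((.008,.05),(.05,.15),(.15,.2),(.2,.24),(.24,.3),(.3,.4)):
    Q=P[(P[:,2]>lo)&(P[:,2]<hi)]
    if len(Q): show(f"lamp {lo}",Q)
# plaque plane by RANSAC-ish (normals within 35deg lean)
rng=np.random.default_rng(0)
for n,b in(("top",(295,178,358,238)),("side",(280,195,332,262))):
    c,p,d=C[n]; P,u,v=cloud(c,d,b); P=P[P[:,2]>.045]; best=0
    for _ in range(2000):
        a=P[rng.choice(len(P),3,False)]; m=np.cross(a[1]-a[0],a[2]-a[0]); L=np.linalg.norm(m)
        if L<1e-5: continue
        m=m/L*np.sign(m[2]+1e-9)
        if abs(m[2]-np.sin(np.radians(35)))>.12: continue
        i=abs((P-a[0])@m)<.003
        if i.sum()>best: best=i.sum(); I=i
    Q=P[I]; cc=Q.mean(0); m=np.linalg.svd(Q-cc)[2][2]; m*=np.sign(m[2]); print(n,best,len(P),"normal",np.round(m,3),"asin",np.degrees(np.arcsin(m[2])),"az",np.degrees(np.arctan2(m[1],m[0])))
    yh=np.cross([0,0,1],m); yh/=np.linalg.norm(yh); zh=np.cross(m,yh)
    s=(Q-cc)@yh; t=(Q-cc)@zh; print("c",np.round(cc,3),"y",np.percentile(s,[0,2,98,100]).round(3),"z",np.percentile(t,[0,2,98,100]).round(3))
    top=cc+zh*np.percentile(t,99); print("top edge front",np.round(top+yh*(s.min()+s.max())/2,4))
```

```text
plinth top 1276 [ 0.443 -0.231  0.02 ] min [ 0.355 -0.29   0.012] max [ 0.532 -0.158  0.03 ]
((0.43652111291885376, -0.21603548526763916), (0.17390862107276917, 0.12859869003295898), 11.365180969238281)
plinth side 1017 [ 0.443 -0.23   0.02 ] min [ 0.373 -0.289  0.012] max [ 0.516 -0.18   0.028]
((0.44568657875061035, -0.23400020599365234), (0.13513824343681335, 0.09594354778528214), 7.1510467529296875)
lamp 0.008 2436 [0.635 0.161 0.025] min [0.476 0.041 0.008] max [0.768 0.349 0.05 ]
lamp 0.05 92 [0.642 0.239 0.066] min [0.567 0.056 0.05 ] max [0.752 0.336 0.1  ]
lamp 0.15 39 [0.513 0.236 0.196] min [0.492 0.166 0.188] max [0.564 0.252 0.2  ]
lamp 0.2 531 [0.57  0.181 0.225] min [0.483 0.066 0.2  ] max [0.691 0.268 0.24 ]
lamp 0.24 941 [0.628 0.125 0.266] min [0.487 0.065 0.24 ] max [0.692 0.254 0.299]
lamp 0.3 5 [0.647 0.109 0.301] min [0.643 0.101 0.3  ] max [0.656 0.117 0.302]
top 610 979 normal [0.526 0.606 0.597] asin 36.660578741974916 az 49.06573307717105
c [ 0.633 -0.154  0.094] y [-0.056 -0.053  0.052  0.055] z [-0.061 -0.058  0.052  0.056]
top edge front [ 0.613  -0.1784  0.1363]
side 633 1009 normal [0.523 0.609 0.597] asin 36.632722404638415 az 49.3639445014397
c [ 0.634 -0.155  0.093] y [-0.061 -0.057  0.051  0.055] z [-0.062 -0.057  0.05   0.053]
top edge front [ 0.6163 -0.1797  0.1342]
```

View pics/crop.png

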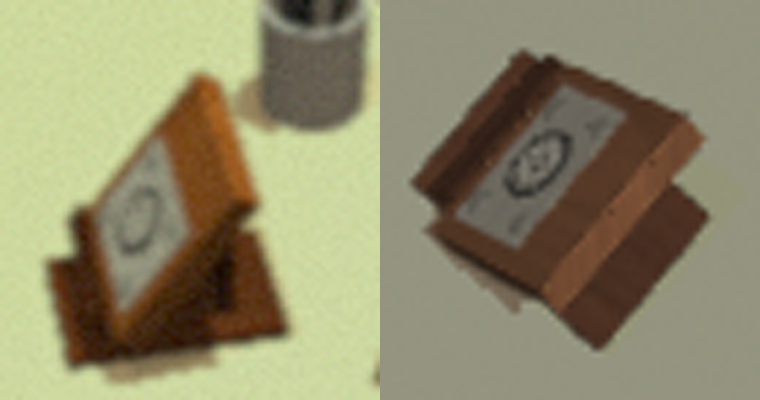

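The crop confirms the choice: a wooden board with a grey metal panel, sitting in the easel, with its face at azimuth of about 49°. Next I'll refine the plinth and lamp poses and check the IK.

```bash
cat >> h.py <<'E'
def axes(yaw,lean):
    """plaque rotation: x out of the front (azimuth yaw), leaning back by lean"""
    return R.from_euler('ZY',[yaw,-lean]).as_matrix()
def tool(Rp,s):
    z=-Rp[:,2]; y=s*Rp[:,0]; return np.c_[np.cross(y,z),y,z]
E
python3 - <<'E'
from h import *
A=axes(np.radians(49.2),np.radians(35)); print(A.round(3))
for n in("side","top"):
    c=manip.get_calibration(n); z=np.load(f"pics/{n}0.npz"); p,d=z["p"].astype(float),z["d"]
    P,u,v=cloud(c,d); col=p[v,u]
    # plinth: yellowish wood vs. table: print ratio, segment by height + vicinity
    m=(np.hypot(P[:,0]-.444,P[:,1]+.233)<.085)&(P[:,2]>.013)&(P[:,2]<.027)
    Q=P[m][:,:2].astype(np.float32); print(n,"plinth",cv2.minAreaRect(Q),Q.mean(0))
    # lamp base
    m=(np.hypot(P[:,0]-.56,P[:,1]-.17)<.12)&(P[:,2]>.006)&(P[:,2]<.05)&(col.min(1)>120)
    Q=P[m]; print("base z",np.percentile(Q[:,2],[5,50,95]).round(3),cv2.minEnclosingCircle(Q[:,:2].astype(np.float32)))
    m=(np.hypot(P[:,0]-.56,P[:,1]-.17)<.2)&(P[:,2]>.17)&(P[:,2]<.26)&(col.max(1)<90)
    Q=P[m]; 
    for h in np.arange(.17,.26,.015):
        q=Q[(Q[:,2]>h)&(Q[:,2]<h+.015)]
        if len(q): print("dark",round(h,3),len(q),np.median(q,0).round(3),q.min(0).round(3),q.max(0).round(3))
    for t,h in(("lamp",0.),("lamp_head",.22),("plinth_top",.02),("plinth",0.),("punch_pot",0)):
        for r in manip.tip_of(n,t)[:1]:
            a=world(c,[np.array(r["position"])*[640,480]]*2,[.5,1.5]); k=(h-a[0,2])/(a[1,2]-a[0,2]); print(t,round(r["p"],2),(a[0]+k*(a[1]-a[0])).round(3))
o=np.array([.6145,-.179,.1355])-.12*A[:,2]-.009*A[:,0]; print("origin",o)
B=axes(np.radians(97.2),0)
for s in(1,-1):
    for nm,RR,po in(("pre",A,o+.16*A[:,2]),("grasp",A,o+.093*A[:,2]),("place",B,np.array([.4445,-.2325,.02+.093])),("above",B,np.array([.4445,-.2325,.2]))):
        q=manip.ik(po,rpy(tool(RR,s))); print(s,nm,None if q is None else np.round(q,2))
E
```

```text
[[ 0.535 -0.757 -0.375]
 [ 0.62   0.653 -0.434]
 [ 0.574  0.     0.819]]
side plinth ((0.44568657875061035, -0.23400020599365234), (0.13513824343681335, 0.09594354778528214), 7.1510467529296875) [ 0.44348323 -0.23072003]
base z [0.01  0.018 0.025] ((0.5532079935073853, 0.16056500375270844), 0.10765956342220306)
dark 0.17 2 [0.538 0.212 0.18 ] [0.497 0.17  0.177] [0.579 0.255 0.184]
dark 0.185 24 [0.495 0.249 0.192] [0.49  0.187 0.186] [0.598 0.258 0.199]
dark 0.2 45 [0.562 0.2   0.211] [0.488 0.155 0.2  ] [0.602 0.261 0.215]
dark 0.215 84 [0.558 0.199 0.224] [0.484 0.146 0.215] [0.612 0.265 0.23 ]
dark 0.23 57 [0.496 0.253 0.232] [0.484 0.082 0.23 ] [0.62  0.265 0.243]
dark 0.245 1 [0.619 0.083 0.247] [0.619 0.083 0.247] [0.619 0.083 0.247]
lamp 0.92 [0.59  0.168 0.   ]
lamp_head 0.58 [0.575 0.173 0.22 ]
plinth_top 0.76 [ 0.445 -0.244  0.02 ]
plinth 0.58 [ 0.448 -0.241  0.   ]
punch_pot 0.93 [ 0.676 -0.36   0.   ]
top plinth ((0.44564390182495117, -0.22333526611328125), (0.1399577111005783, 0.10566308349370956), 8.91798210144043) [ 0.4434416 -0.2310684]
base z [0.007 0.017 0.027] ((0
[... 364 characters left out ...]
38 [0.62  0.094 0.251] [0.596 0.067 0.245] [0.692 0.157 0.26 ]
lamp 0.85 [0.588 0.171 0.   ]
lamp_head 0.74 [0.581 0.173 0.22 ]
plinth_top 0.68 [ 0.45  -0.225  0.02 ]
plinth 0.93 [ 0.446 -0.22   0.   ]
punch_pot 0.94 [ 0.676 -0.366  0.   ]
origin [ 0.65465714 -0.1324775   0.03203957]
1 pre [ 1.04  0.74 -0.77  2.   -0.25  0.41  1.55]
1 grasp [ 0.98  0.84 -0.78  2.   -0.12  0.29  1.42]
1 place [ 0.81  0.6  -0.57  2.19  0.65  0.52  1.44]
1 above [ 0.95  0.48 -0.74  2.13  0.5   0.71  1.57]
-1 pre [ 0.66  0.62 -0.2   2.01 -0.96  0.6  -0.95]
-1 grasp [ 0.66  0.72 -0.3   2.01 -1.02  0.47 -0.9 ]
-1 place [ 0.37  0.54  0.03  2.21 -0.04  0.39 -1.01]
-1 above [ 0.39  0.39  0.    2.15 -0.    0.6  -1.05]
```

Run:
```python
from h import *
A=axes(np.radians(49.2),np.radians(35)); o=np.array([.6547,-.1325,.032])
manip.grip(.05,60)
q=rpy(tool(A,-1)); manip.reach(o+.21*A[:,2],q)
print(manip.sense()["time"],np.round(manip.sense()["position"],4),(o+.21*A[:,2]).round(4))
c,p,d=snap("wrist","w1.png")
P,u,v=cloud(c,d); L=(P-o)@A
m=(L[:,2]>.09)&(L[:,2]<.135)&(abs(L[:,0])<.05)&(abs(L[:,1])<.08); Q=L[m]; print(len(Q))
for k in range(3): print("xyz"[k],np.percentile(Q[:,k],[0,2,50,98,100]).round(4))
T=Q[(Q[:,2]>np.percentile(Q[:,2],60)-.003)]
for y in np.arange(-.05,.06,.02):
    t=T[abs(T[:,1]-y)<.01]
    if len(t): print(round(y,2),len(t),np.percentile(t[:,0],[2,98]).round(4),np.median(t[:,2]).round(4))
```

```text
4.85 [ 0.5759 -0.2251  0.2041] [ 0.576  -0.2237  0.204 ]
4848
x [-0.0101 -0.0096 -0.0008  0.0076  0.0081]
y [-0.056  -0.0557 -0.0088  0.0501  0.0535]
z [0.0923 0.1134 0.1177 0.119  0.1198]
-0.05 822 [-0.0096  0.0075] 0.1176
-0.03 986 [-0.0098  0.0076] 0.1177
-0.01 890 [-0.0094  0.0078] 0.1177
0.01 815 [-0.0096  0.0075] 0.1177
0.03 768 [-0.0097  0.0078] 0.1177
0.05 458 [-0.01    0.0073] 0.1176
```

View pics/w1.png

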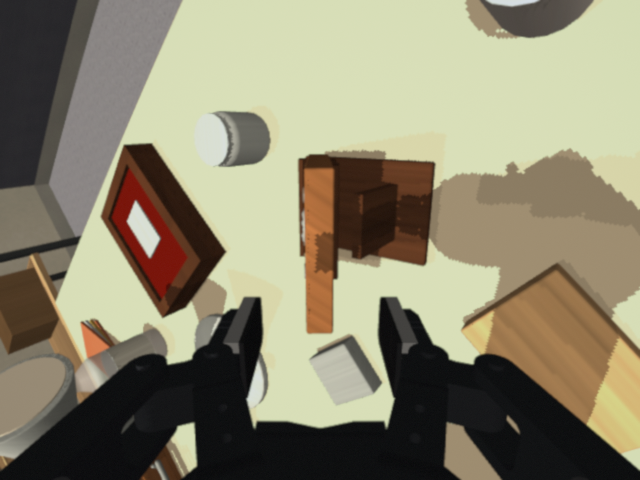

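The wrist view shows the top edge centred between the jaws (column about 320), offset by only −1, −1 and −2 mm. Next: grasp, pull out along the board's z, and go above the plinth. There I'll check the grasp from the wrist and measure the plinth.

```bash
python3 - <<'E'
from h import *
A=axes(np.radians(49.2),np.radians(35)); o=np.array([.6547,-.1325,.032])+A@[-.001,-.001,-.002]
manip.servo_line(o+.094*A[:,2],.1); print(np.round(manip.sense()["contact_force"],1))
manip.grip(.0,60); s=manip.sense(); print(s["gripper_width"],s["gripper_force"],np.round(s["contact_force"],1),((s["position"]-o)@A).round(4))
manip.servo_line(o+.20*A[:,2],.08); s=manip.sense(); print(s["gripper_width"],np.round(s["contact_force"],1))
B=axes(np.radians(97.2),0); pc=np.array([.4445,-.232,.02])
manip.reach(pc+[0,0,.094+.05],rpy(tool(B,-1))); s=manip.sense(); print(s["time"],s["position"],s["gripper_width"])
po=np.array(s["position"])-[0,0,.094]
c,p,d=snap("wrist","w2.png"); P,u,v=cloud(c,d); L=(P-po)@B
Q=L[(L[:,2]>.1)&(L[:,2]<.14)&(abs(L[:,0])<.03)&(abs(L[:,1])<.08)]
for k in range(3): print("xyz"[k],len(Q),np.percentile(Q[:,k],[0,2,50,98,100]).round(4))
t=Q[Q[:,2]>np.median(Q[:,2])-.004]; print("slope z/y, x/y",np.polyfit(t[:,1],t[:,2],1)[0],np.polyfit(t[:,1],t[:,0],1)[0])
for n in("side","top"):
    c,p,d=snap(n,n+"2.png"); P,u,v=cloud(c,d); L=(P-po)@B
    Q=L[(abs(L[:,0])<.03)&(abs(L[:,1])<.07)&(L[:,2]>-.02)&(L[:,2]<.09)]; print(n,len(Q))
    for k in range(3): print("xyz"[k],np.percentile(Q[:,k],[0,2,50,98,100]).round(4))
    m=(np.hypot(P[:,0]-.444,P[:,1]+.233)<.09)&(P[:,2]>.013)&(P[:,2]<.027); Q=P[m][:,:2].astype(np.float32)
    if len(Q): print("plinth",cv2.minAreaRect(Q))
E
python3 -c "
import cv2,numpy as np
a=cv2.imread('pics/w2.png');b=cv2.imread('pics/side2.png')[160:320,280:440]
cv2.imwrite('pics/c2.png',np.hstack([cv2.resize(a,(480,360)),cv2.resize(b,(320,360))[:,:320]]))"
```

```text
[ 1.4 -0.1  1. ]
0.01740085039618508 58.8688588142395 [-1.3 -1.4  5.8] [ 0.001  -0.0004  0.0946]
0.017650240123893962 [ 0.5  0.7 -2.7]
8.9 [ 0.44538932 -0.23167778  0.1640411 ] 0.017039183002482087
x 20783 [-0.03   -0.0286 -0.0002  0.0288  0.03  ]
y 20783 [-0.0544 -0.054  -0.0119  0.0139  0.0185]
z 20783 [0.1    0.1034 0.1187 0.1383 0.14  ]
slope z/y, x/y 0.05278126273730061 0.02550337111674449
side 840
x [-0.0129 -0.001   0.0086  0.0155  0.0211]
y [-0.056  -0.0535  0.0051  0.0539  0.0548]
z [-0.0015  0.0021  0.0464  0.0886  0.0898]
plinth ((0.4457749128341675, -0.23202230036258698), (0.1356649547815323, 0.09292106330394745), 8.668783187866211)
top 3
x [0.0105 0.0105 0.0107 0.011  0.011 ]
y [-0.0522 -0.0522 -0.0514 -0.0499 -0.0499]
z [0.0192 0.0194 0.0249 0.0592 0.0606]
plinth ((0.4492708146572113, -0.17656293511390686), (0.062293641269207, 0.1396743655204773), 75.95368957519531)
```

View pics/c2.png

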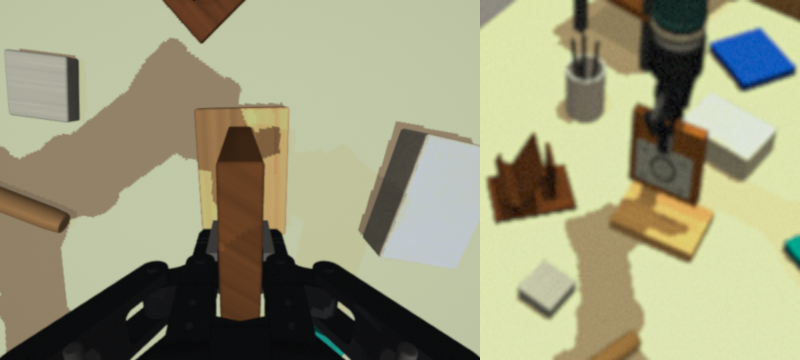

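The plaque hangs upright in the jaws, its metal face on the lamp side and its bottom edge 30 mm over the plinth. I'll lower it until it touches, then release.

Run:
```python
from h import *
B=axes(np.radians(97.2),0); pc=np.array([.4452,-.232,.02])
b=np.array(manip.sense()["contact_force"])
c,p,d=snap("side"); 
P,u,v=cloud(c,d); s=manip.sense(); L=(P-(np.array(s["position"])-[0,0,.094]))@B
Q=L[(abs(L[:,0]-.009)<.01)&(abs(L[:,1])<.05)&(L[:,2]>.005)&(L[:,2]<.06)]
print("lean x/z, x/y",np.linalg.lstsq(np.c_[Q[:,2],Q[:,1],np.ones(len(Q))],Q[:,0],rcond=None)[0].round(4))
manip.servo_line(pc+[0,0,.094+.005],.06)
for h in np.arange(.004,-.006,-.001):
    manip.servo_line(pc+[0,0,.094+h],.01); s=manip.sense(); f=np.array(s["contact_force"])-b
    print(round(h,4),np.round(s["position"][2],4),f.round(1))
    if f[2]>4: break
manip.grip(.024); s=manip.sense(); print(s["gripper_width"],s["gripper_force"],s["time"])
manip.grip(.05); print(manip.sense()["gripper_width"])
manip.servo_line(np.array(manip.sense()["position"])+[0,0,.12],.12)
manip.hold(.3); print(manip.sense()["time"])
c,p,d=snap("side","side3.png"); P,u,v=cloud(c,d); L=(P-pc)@B
Q=L[(abs(L[:,0]-.009)<.012)&(abs(L[:,1])<.07)&(L[:,2]>.01)&(L[:,2]<.11)]
print("lean",np.linalg.lstsq(np.c_[Q[:,2],Q[:,1],np.ones(len(Q))],Q[:,0],rcond=None)[0].round(4),np.percentile(Q[:,1],[1,99]).round(4))
c,p,d=snap("top","top3.png"); P,u,v=cloud(c,d); 
Q=P[(P[:,2]>.125)&(P[:,2]<.155)&(np.hypot(*(P[:,:2]-pc[:2]).T)<.08)]; print("top edge",len(Q),Q[:,2].mean() if len(Q) else 0, cv2.minAreaRect(Q[:,:2].astype(np.float32)) if len(Q) else 0)
```

```text
lean x/z, x/y [0.0215 0.0021 0.0087]
0.004 0.1183 [0.2 0.  0.4]
0.003 0.117 [-0.4 -0.3  1.6]
0.002 0.1159 [ 1.1  1.1 -0.4]
0.001 0.1155 [-1.5  1.3  7.6]
0.02357411013025628 0.0 11.2417
0.05013290018240159
13.0583
lean [-0.0129 -0.0102  0.0096] [-0.0546  0.0542]
top edge 7 0.13519840741237216 ((0.4921407103538513, -0.2149335891008377), (0.010533780790865421, 0.002358875935897231), 1.7419705390930176)
```

The plaque stands with 0.013 rad lean, centred to within a few mm. Now the lamp, with a close look from above the peg.

Run:
```python
from h import *
s=manip.sense(); p0=np.array(s["position"])
manip.servo_line([p0[0],p0[1],.38],.25)
for yaw in (-42.6+90,-42.6-90,47+90,-43):
    H=R.from_euler('Z',np.radians(yaw)).as_matrix(); Rt=np.c_[H[:,0],-H[:,1],-H[:,2]]
    q=manip.ik([.5,.25,.40],rpy(Rt)); print(yaw,None if q is None else np.round(q,2))
H=R.from_euler('Z',np.radians(-42.6)).as_matrix(); 
for k in (1,-1):
    Rt=np.c_[k*H[:,0],-k*H[:,1],-H[:,2]]; q=manip.ik([.5,.25,.40],rpy(Rt)); print(k,None if q is None else np.round(q,2))
    # final pose tilt .33 heading -107
    F=R.from_euler('ZY',[np.radians(-107),.33]).as_matrix(); Rf=np.c_[k*F[:,0],-k*F[:,1],-F[:,2]]; q=manip.ik(np.array([.585,.171,.22])+F@[-.12,0,.033],rpy(Rf)); print("fin",None if q is None else np.round(q,2))
```

```text
47.4 [-0.34  0.24 -0.26  1.81  0.07  1.1  -1.36]
-132.6 [ 0.25  0.39 -1.07  1.79  0.37  1.18  1.47]
137 [-0.2   0.26 -0.43  1.8   0.12  1.11  0.15]
-43 [-0.41  0.24 -0.17  1.81  0.04  1.1  -2.91]
1 [-0.41  0.24 -0.17  1.81  0.04  1.1  -2.91]
fin [-1.1   0.73  1.19  1.88 -1.13  1.15 -2.88]
-1 [-0.2   0.26 -0.43  1.8   0.12  1.11  0.16]
fin [-0.14  0.44 -0.31  1.84 -0.19  0.67 -0.58]
```

Run:
```python
from h import *
H=R.from_euler('Z',np.radians(-42.6)).as_matrix(); k=-1
Rt=np.c_[k*H[:,0],-k*H[:,1],-H[:,2]]
manip.reach([.56,.19,.43],rpy(Rt)); print(manip.sense()["time"])
c,p,d=snap("wrist","w3.png"); np.savez("pics/w3.npz",p=p,d=d,**{k:np.array(v) for k,v in c.items()})
def ray(t,h):
    for r in manip.tip_of("wrist",t)[:2]:
        uv=np.array(r["position"])*[640,480]; a=world(c,[uv]*2,[.5,1.5]); s=(h-a[0,2])/(a[1,2]-a[0,2]); print(t,round(r["p"],2),uv.round(),(a[0]+s*(a[1]-a[0])).round(4))
ray("lamp_grip",.213); ray("lamp_head",.22); ray("lamp",0)
P,u,v=cloud(c,d); col=p[v,u].astype(int)
m=(P[:,2]>.15)&(P[:,2]<.33)&(col.max(1)<95)&(np.hypot(P[:,0]-.496,P[:,1]-.253)<.05); Q=P[m]; print("z",np.percentile(Q[:,2],[2,50,98]).round(3))
zt=np.percentile(Q[:,2],97); T=Q[Q[:,2]>zt-.006]; print("pegtop",zt,len(T),T.mean(0).round(4),cv2.minAreaRect(T[:,:2].astype(np.float32)))
```

```text
15.5083
lamp_grip 0.87 [327. 107.] [0.495 0.256 0.213]
lamp_head 0.69 [324. 242.] [0.5822 0.1716 0.22  ]
lamp 0.65 [319. 200.] [0.5796 0.166  0.    ]
z [0.195 0.227 0.235]
pegtop 0.23455903424338345 312 [0.491  0.2567 0.2325] ((0.4912043511867523, 0.2565644383430481), (0.014888807199895382, 0.015583567321300507), 47.42219543457031)
```

View pics/w3.png

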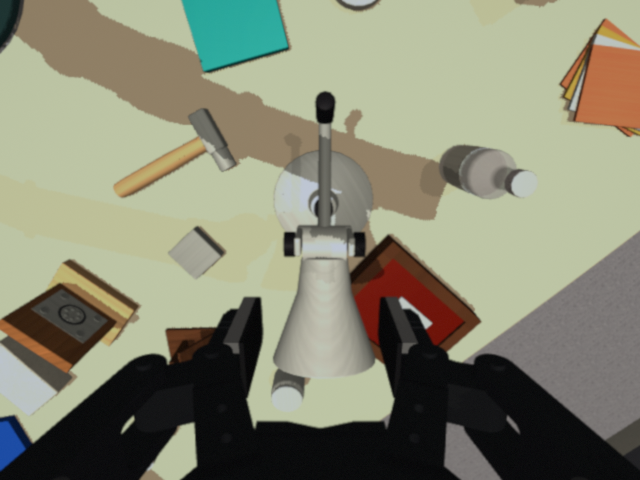

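The wrist view shows the peg at (325,105), the tilt knobs at (290,243) and (359,243), and the head axis vertical in the image. So the heading is about −43°, the tilt about −0.25 and the lamp axis about (0.583, 0.170). I'll grip the peg and steer it along the arc.

```bash
cat >> h.py <<'E'
Lp=np.array([.583,.170,.22])
def head(yaw,t): return R.from_euler('ZY',[yaw,t]).as_matrix()
def peg(yaw,t,up=0.):
    F=head(yaw,t); return Lp+F@[-.12,0,.033+up], rpy(np.c_[-F[:,0],F[:,1],-F[:,2]])
E
python3 - <<'E'
from h import *
y0,t0=np.radians(-43.2),-.25; y1,t1=np.radians(-109.5),.324
W=[peg(y0+(y1-y0)*k,t0+(t1-t0)*k) for k in np.linspace(0,1,13)[1:]]
print([manip.ik(*w) is not None for w in W])
manip.grip(.045,50)
manip.reach(*peg(y0,t0,.16)); manip.servo_line(peg(y0,t0)[0],.12); s=manip.sense(); print(s["time"],np.round(s["position"],4),np.round(s["contact_force"],1))
manip.grip(0,50); s=manip.sense(); print("width",s["gripper_width"],np.round(s["contact_force"],1))
for w in W:
    manip.servo_line(w[0],.08,w[1]); s=manip.sense(); print(np.round(s["contact_force"],1),round(s["gripper_width"],4))
print(s["time"])
E
```

```text
[True, True, True, True, True, True, True, True, True, True, True, True]
18.0417 [0.4926 0.2558 0.223 ] [-0.7 -0.4  0.8]
width 0.015621214878919407 [ 0.5 -0.   2.8]
[-1.   2.1  3.3] 0.0156
[-0.4  2.1  3.5] 0.0158
[-2.9  2.7  4.1] 0.016
[-2.7  3.4  4.3] 0.0156
[-3.2  3.   4.7] 0.0159
[-2.8  4.3  3.7] 0.0159
[-3.2  3.8  5.7] 0.0156
[-2.3  3.7  4.9] 0.0157
[-1.9  4.1  4.5] 0.0152
[-0.4  5.3  6.4] 0.0154
[-0.5  4.   5. ] 0.0152
[-1.5  5.2  5.1] 0.016
22.125
```

```bash
python3 - <<'E'
from h import *
y1,t1=np.radians(-109.5),.324
manip.grip(.045); manip.servo_line(peg(y1,t1,.14)[0],.12)
F=head(y1,0); manip.reach([.575,.15,.45],rpy(np.c_[-F[:,0],F[:,1],-F[:,2]])); print(manip.sense()["time"])
for n in("wrist","side","top"):
    c,p,d=snap(n,n+"4.png"); P,u,v=cloud(c,d); col=p[v,u].astype(int)
    e=peg(y1,t1)[0]
    if n=="wrist":
        m=(P[:,2]>.15)&(P[:,2]<.34)&(col.max(1)<95)&(np.hypot(P[:,0]-e[0],P[:,1]-e[1])<.05); Q=P[m]
        zt=np.percentile(Q[:,2],97); T=Q[Q[:,2]>zt-.008]; print("pegtop",zt.round(4),T.mean(0).round(4),"expected",(Lp+head(y1,t1)@[-.12,0,.046]).round(4))
    # shade points: fit axis (yaw,tilt) as cone through Lp: radial symmetric
    m=(np.linalg.norm(P-(Lp+head(y1,t1)@[.07,0,0]),axis=1)<.075)&(col.min(1)>90); Q=P[m]
    from scipy.optimize import least_squares
    def res(x):
        L=(Q-Lp-[x[4],x[5],0])@head(x[0],x[1]); return np.hypot(L[:,1],L[:,2])-(x[2]+x[3]*L[:,0])
    r=least_squares(lambda x:np.r_[res(x),20*x[4:]],[y1,t1,.01,.35,0,0],loss="soft_l1",f_scale=.003)
    print(n,len(Q),"yaw",np.degrees(r.x[0]).round(2),"tilt",r.x[1].round(3),r.x[2:].round(3),"rms",np.median(abs(res(r.x))).round(4))
    if n=="wrist":
        for t,h in(("lamp_head",.22),("lamp",0.),("lamp_grip",e[2])):
            for q in manip.tip_of(n,t)[:1]:
                a=world(c,[np.array(q["position"])*[640,480]]*2,[.5,1.5]); k=(h-a[0,2])/(a[1,2]-a[0,2]); print(t,(a[0]+k*(a[1]-a[0])).round(4))
E
python3 -c "
import cv2,numpy as np
a=cv2.imread('pics/wrist4.png');b=cv2.imread('pics/side4.png')[190:370,190:430]
cv2.imwrite('pics/c4.png',np.hstack([cv2.resize(a,(400,300)),cv2.resize(b,(400,300))]))"
```

```text
24.2667
pegtop 0.3025 [0.617  0.2664 0.3001] expected [0.6161 0.2634 0.3018]
wrist 6844 yaw -109.03 tilt 0.306 [0.015 0.292 0.001 0.   ] rms 0.0013
lamp_head [0.581  0.1701 0.22  ]
lamp [0.5764 0.1717 0.    ]
lamp_grip [0.6188 0.2686 0.2895]
side 1129 yaw -108.72 tilt 0.306 [ 0.015  0.303  0.001 -0.   ] rms 0.0015
top 812 yaw -109.64 tilt 0.299 [ 0.013  0.312  0.    -0.   ] rms 0.0023
```

View pics/c4.png

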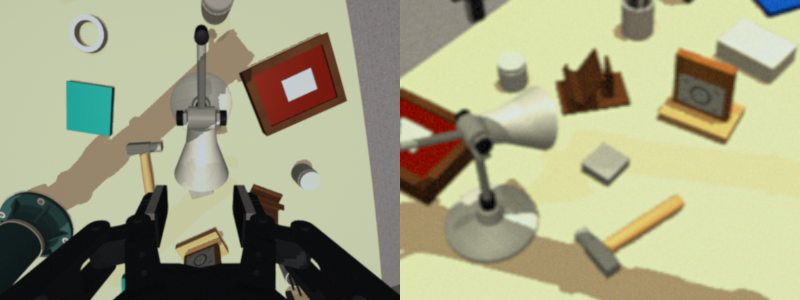

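The fit puts the head at yaw −109.1° and tilt 0.304 rad, about 3 mm sideways and 9 mm high of the plaque's middle, well inside 30 mm. The picture shows the plaque upright on the plinth with its metal face towards the shade, and the robot touching nothing.

```bash
python3 -c "
from rig import manip
manip.hold(.5); print(manip.finish_job(), manip.sense()['time'])"
```

```text
the job is handed in; nothing more can be done
the job is handed in; nothing more can be done
```

The plaque stands upright in the middle of the plinth with its metal face to the lamp, the lamp head points about 9 mm from the plaque's middle by my measurement, and the job is handed in at about 25 s of the 54 s allowed; the hand-in returned no verdict.

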